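Find the empty reagent bay and open its flap

TASK

One of the analyser's four bays has run out: press on the grey marks of the white flaps to find the one flap that rocks, then push that flap fully open, front edge up, so that it stands open by itself for refilling. Leave the vials, glassware and everything else where they stand.

Things in the scene. Friction and masses are not known exactly. Their poses are not given: they have to be found in the camera images.
- analyser: green benchtop analyser with charcoal deck, fixed to the bench, 220 mm (its x) by 356 mm (its y), 100 mm tall; origin at the centre of its underside; x points from its front (robot's side) to its rear, y to its left, z up. Four identical white flaps lie in a row along y, 82 mm apart, flush with the deck. A flat display stands 8 mm proud on the rear strip
- flap_1 (a joint): tilt of flap 1 (1 = farthest to +y): white plate 100 x 64 mm (x, y), 5 mm thick, on a pivot along y that lets the rear half go down and the front half up, never the reverse. 0 = closed and flush, 1.4 rad = fully open on its stop. Friction 0.03 N m (about 1 N at the mark); it stays where it is left. If a pack is below, it gives only 1 to 3 mm at the mark, then is solid
- bay_1 (a point): fixed point at deck level (100 mm up) on the pivot line, middle of flap 1; axes as the analyser's. The opening runs from 54 mm in front of it to 50 mm behind, 68 mm wide. Three of the bays hold a pack 1 mm below the flap's rear half; one, which changes and cannot be seen, is empty for 48 mm below the flap
- flap_1_mark (a point): centre of the round grey mark (24 mm) on top of the rear half of flap 1, 30 mm behind the pivot: the place to press; moves with the flap
- flap_1_edge (a point): middle of the front edge of flap 1, at its upper face, 52 mm in front of the pivot; rises in an arc as the flap opens. Once it is up, a push from the front just below it, following it round, opens the flap
- flap_2 (a joint): tilt of flap 2 (1 = farthest to +y): white plate 100 x 64 mm (x, y), 5 mm thick, on a pivot along y that lets the rear half go down and the front half up, never the reverse. 0 = closed and flush, 1.4 rad = fully open on its stop. Friction 0.03 N m (about 1 N at the mark); it stays where it is left. If a pack is below, it gives only 1 to 3 mm at the mark, then is solid
- bay_2 (a point): fixed point at deck level (100 mm up) on the pivot line, middle of flap 2; axes as the analyser's. The opening runs from 54 mm in front of it to 50 mm behind, 68 mm wide. Three of the bays hold a pack 1 mm below the flap's rear half; one, which changes and cannot be seen, is empty for 48 mm below the flap
- flap_2_mark (a point): centre of the round grey mark (24 mm) on top of the rear half of flap 2, 30 mm behind the pivot: the place to press; moves with the flap
- flap_2_edge (a point): middle of the front edge of flap 2, at its upper face, 52 mm in front of the pivot; rises in an arc as the flap opens. Once it is up, a push from the front just below it, following it round, opens the flap
- flap_3 (a joint): tilt of flap 3 (1 = farthest to +y): white plate 100 x 64 mm (x, y), 5 mm thick, on a pivot along y that lets the rear half go down and the front half up, never the reverse. 0 = closed and flush, 1.4 rad = fully open on its stop. Friction 0.03 N m (about 1 N at the mark); it stays where it is left. If a pack is below, it gives only 1 to 3 mm at the mark, then is solid
- bay_3 (a point): fixed point at deck level (100 mm up) on the pivot line, middle of flap 3; axes as the analyser's. The opening runs from 54 mm in front of it to 50 mm behind, 68 mm wide. Three of the bays hold a pack 1 mm below the flap's rear half; one, which changes and cannot be seen, is empty for 48 mm below the flap
- flap_3_mark (a point): centre of the round grey mark (24 mm) on top of the rear half of flap 3, 30 mm behind the pivot: the place to press; moves with the flap
- flap_3_edge (a point): middle of the front edge of flap 3, at its upper face, 52 mm in front of the pivot; rises in an arc as the flap opens. Once it is up, a push from the front just below it, following it round, opens the flap
- flap_4 (a joint): tilt of flap 4 (1 = farthest to +y): white plate 100 x 64 mm (x, y), 5 mm thick, on a pivot along y that lets the rear half go down and the front half up, never the reverse. 0 = closed and flush, 1.4 rad = fully open on its stop. Friction 0.03 N m (about 1 N at the mark); it stays where it is left. If a pack is below, it gives only 1 to 3 mm at the mark, then is solid
- bay_4 (a point): fixed point at deck level (100 mm up) on the pivot line, middle of flap 4; axes as the analyser's. The opening runs from 54 mm in front of it to 50 mm behind, 68 mm wide. Three of the bays hold a pack 1 mm below the flap's rear half; one, which changes and cannot be seen, is empty for 48 mm below the flap
- flap_4_mark (a point): centre of the round grey mark (24 mm) on top of the rear half of flap 4, 30 mm behind the pivot: the place to press; moves with the flap
- flap_4_edge (a point): middle of the front edge of flap 4, at its upper face, 52 mm in front of the pivot; rises in an arc as the flap opens. Once it is up, a push from the front just below it, following it round, opens the flap
- vial_blue: small amber vial with blue cap, 20 mm across, 37 mm tall, standing on the analyser's deck near its front edge, between two flaps; loose, origin at the centre of its underside
- vial_red: small amber vial with red cap, 20 mm across, 37 mm tall, standing on the rear strip of the analyser's deck; loose, origin at the centre of its underside
- beaker_small: clear glass beaker, 52 mm across, 60 mm tall, on the bench just in front of the analyser (robot's side); loose, origin at the centre of its underside
- beaker_tall: clear glass beaker, 68 mm across, 90 mm tall, on the bench to the robot's left; loose, origin at the centre of its underside
- reagent_bottle: amber bottle with blue cap, 66 mm across, 150 mm tall, on the bench to the robot's right; loose, origin at the centre of its underside
- pipette: white hand pipette lying on the bench, about 270 mm long, 30 mm thick, its own x axis along it; loose, origin at the centre of its underside (near mid-length)
- tip_box: blue box of pipette tips with clear lid, 85 x 120 x 63 mm, on the bench to the robot's left; loose, origin at the centre of its underside
Not all that is in view belongs to the job. Several things look just like the reagent_bottle: the one meant starts farthest to the robot's left.

How it is judged:
By the outcome, as a careful person would: the job done as asked, in the order asked, and still so for the second after the job is handed in, with the robot touching nothing.
It also fails if it takes over 48 s, if anything falls off the work surface, if the arm or the gripper's body presses on something with over 40 N, if the wrist force passes 120 N, or if a joint passes its speed limit or range.

ROBOT

A 6-joint arm with a two-finger parallel gripper is mounted at the origin on the work surface. World frame = base frame: x ahead of the robot, y to its left, z up, the work surface at z = 0. Lengths are in mm, angles in rad, forces in N, time in s.
With the tool pointing down it reaches from about 350 to 875 mm from the base axis. Payload 4.2 kg.
Tool frame: the origin (TCP) lies at the very end of the fingers, on their centre line; the grasp point (between the pads) lies 19 mm behind it; z points along the fingers, y is the line along which they close (so a half turn about z gives the same grasp; the last joint's range is limited). The gripper opens to 85 mm and grips with 20 to 120 N. Pads are 22 mm wide; open, the fingers measure 114 mm over their backs; the gripper's body (76 mm by 85 mm) begins 54 mm behind the grasp point. The pads swing forward as they close: fully open they stand 13 mm farther back than shut.
Start: joints at [1.465, 0.385, 0.008, 0, -1.194, -0.259], TCP at [222.944, 583.862, 231.312] pointing down, gripper open.
Joint ranges: [-3.14, 3.14], [-1.21, 2.06], [-1.07, 1.41], [-3.16, 2.05], [-2.99, -0.16], [-3.1, 3.1]. Speed limits (rad/s): [2.79, 2.79, 3.14, 3.14, 3.14, 3.14].

INTERFACE

Orientations are given as a unit quaternion [x, y, z, w].
In Python, from bench import read_state, get_image, camera_model, job_done gives the robot as it stands.
- The arm moves only by the shell command python3 -m handwheel 'ROWS'. ROWS is JSON, a list of rows, each a list of 7 numbers: the shift along the tool's x, y, z in m, then the turn, a rotation vector about the tool's x, y, z in rad, then the gripper's target within -1 to 1 (fully open at 1, half-way at 0, shut at -1). In form: [[dx, dy, dz, wx, wy, wz, jaw], ...]. A call has 1 to 10 rows; each row is the pose to reach, as a shift and turn from the pose commanded when the call began, along the tool's axes at that moment; what a row does not reach only later rows make up. A row lasts 1/8 s, in which the tool goes at most 62.5 mm and 10.7 degrees, less where a joint would pass 70% of its speed; a pose out of reach is approached as far as the arm can. A call with a gripper value outside its range is refused whole. The fingers move at their own pace and stop on an object; the grip force is fixed at half the most. Time passes only in rows, so rows that repeat a pose let the fingers close. It gives the time, the measured TCP pose, the force, the opening and the grip force at its end, in the units of the state.
- read_state(): the state, without advancing time (a new reading comes with each control period).
- get_image(name): name is "side" or "top" or "wrist"; returns (picture, depth): 400x640x3 uint8, blue, green, red; 400x640 float32, mm along the optical axis (not along the pixel's ray), 0 where there is no reading.
- camera_model(name): a dict with "K" (3x3 intrinsics, pixels), "rvec" (rotation vector, rad) and "tvec" (3), from world to camera coordinates, as OpenCV has them; the wrist camera has in their place "hand_eye" (4x4, takes a point from camera to tool coordinates, whose origin is the TCP and whose axes are the flange's). Camera axes: x right, y down, z forward; pixel columns grow to the right and rows downward; lengths in mm; the calibration is good to about 2 mm. A picture is of the moment at which its call begins: read the wrist's pose just before it. camera_model takes no time and is no camera call.
- job_done(): hands the job in; it is judged then, once.
The state is a dict: "clock": time; "joints": joint angles; "joint_vel": joint speeds; "joint_efforts": joint torques, N m; "position": TCP position; "ee_rot": TCP orientation; "contact_force": force on the tool from outside, world axes, zero at the start; "wrist_torque": the same for the moment, N m; "gripper_width": finger opening in mm; "grasp_force": force on a finger pad.
Only numpy, scipy, OpenCV 4.12 (cv2) and the standard library are available. Lean on these libraries where they do the work, as an engineer would, in place of code of your own. Each camera call takes 0.05 s, during which the arm holds its last target. There are 200 camera calls.

## Working session

There is one attempt and no reset: what is moved stays moved. The work goes in short steps, Python scripts to look and compute and a shell command to move; the robot and the scene stay as the last step left them, time stands still between calls to the robot, and variables do not carry over. Pictures are saved under pics/ and viewed, at most 10 in all, crops included, and the job is handed in when it is done.

```bash
mkdir -p pics; ls; cat > h.py <<'E'
import numpy as np,cv2
from bench import *
from scipy.spatial.transform import Rotation as R
def px(name,u,v,z):
    m=camera_model(name);K=np.array(m["K"])
    d=np.linalg.inv(K)@[u,v,1]
    if name=="wrist":
        s=read_state();H=np.array(m["hand_eye"]);Rt=R.from_quat(s["ee_rot"]).as_matrix()
        o=np.array(s["position"])+Rt@H[:3,3];d=Rt@H[:3,:3]@d
    else:
        Rm=cv2.Rodrigues(np.array(m["rvec"],float))[0];o=-Rm.T@np.array(m["tvec"]).ravel();d=Rm.T@d
    return o+d*(z-o[2])/d[2]
def proj(name,P):
    m=camera_model(name);return cv2.projectPoints(np.array(P,float).reshape(-1,1,3),np.array(m["rvec"],float),np.array(m["tvec"],float),np.array(m["K"],float),None)[0].reshape(-1,2)
E
python3 - <<'E'
from h import *
s=read_state();print({k:np.round(v,3) for k,v in s.items()})
for n in("top","side"):
    p,d=get_image(n);cv2.imwrite(f"pics/{n}.png",p);np.save(f"{n}.npy",d)
E
```

```text
pics
{'clock': np.float64(0.0), 'joints': array([ 1.465e+00,  3.860e-01,  7.000e-03, -1.000e-03, -1.194e+00,
       -2.590e-01]), 'joint_vel': array([ 0.001, -0.   , -0.001,  0.001, -0.   ,  0.001]), 'joint_efforts': array([-0.000e+00, -3.923e+01,  1.884e+01,  4.186e+00, -5.000e-03,
        0.000e+00]), 'position': array([222.729, 583.326, 230.201]), 'ee_rot': array([ 0.983, -0.181, -0.   ,  0.001]), 'contact_force': array([ 0.259, -0.884, -0.371]), 'wrist_torque': array([ 0.07 , -0.025, -0.002]), 'grasp_force': np.float64(0.0), 'gripper_width': np.float64(85.094)}
```

View pics/top.png

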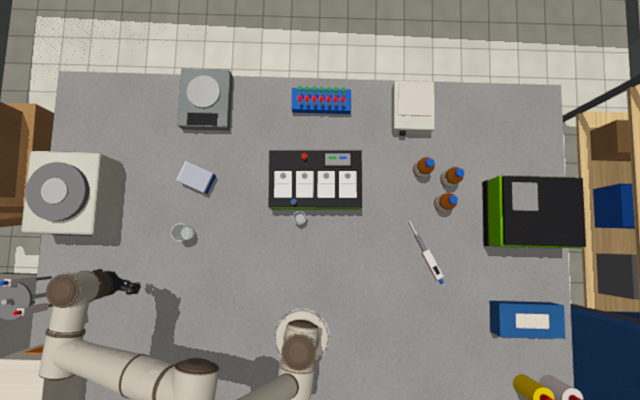

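View pics/side.png

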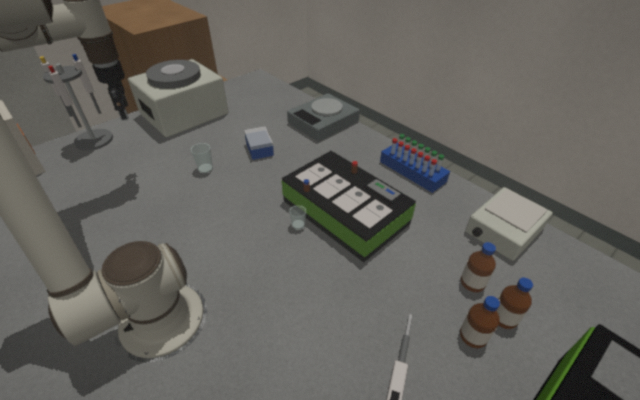

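Top view: analyser at about (315,180). The four flaps are at (283..347,184) with marks near row 175. The blue vial is at (293,201), between the two leftmost flaps (1 and 2); the red vial is at (304,156), the small beaker at (300,218) and the display at (338,158). The bottles at (426,167), (454,176) and (447,202) are only to be avoided; the reagent_bottle is the leftmost, at (426,167).

```bash
python3 - <<'E'
from h import *
p=cv2.imread("pics/top.png");c=p[145:215,262:368]
w=(c.min(2)>170).astype(np.uint8)
n,l,st,ce=cv2.connectedComponentsWithStats(w)
for i in range(1,n):
    if st[i,4]>100:
        q=ce[i]+[262,145];bx=st[i,:4]+[262,145,0,0];print(bx,st[i,4],px("top",*q,100).round(1),px("top",bx[0]-.5+bx[2]/2,bx[1]-.5+bx[3]/2,100).round(1))
hsv=cv2.cvtColor(p,cv2.COLOR_BGR2HSV)
for nm,u,v,z in(("blue",293,201,137),("red",304,156,137),("beaker",300,218,60),("disp",338,158,108),("disp_l",325,158,108),("disp_r",351,158,108)):print(nm,px("top",u,v,z).round(0))
q,_=get_image("wrist");cv2.imwrite("pics/w0.png",q)
print(camera_model("wrist"))
s=read_state();print(R.from_quat(s["ee_rot"]).as_matrix().round(3))
E
```

```text
[274 171  18  26] 425 [579.9  85.8 100. ] [582.5  87.1 100. ]
[296 171  17  26] 415 [582.7   5.4 100. ] [584.7   5.5 100. ]
[318 171  17  27] 428 [583.2 -77.9 100. ] [585.1 -78.  100. ]
[339 171  18  27] 435 [ 585.  -158.2  100. ] [ 587.4 -159.7  100. ]
blue [513.  42. 137.]
red [683.   7. 137.]
beaker [456.  18.  60.]
disp [ 685. -121.  108.]
disp_l [684. -72. 108.]
disp_r [ 687. -170.  108.]
{'K': array([[359.42470343,   0.        , 317.81890987],
       [  0.        , 359.42470343, 193.40650402],
       [  0.        ,   0.        ,   1.        ]]), 'hand_eye': array([[ 4.51549937e-04, -9.59945630e-01, -2.80185981e-01,
         7.09585845e+01],
       [ 9.99999690e-01,  6.14240460e-04, -4.92842814e-04,
         7.84296962e-01],
       [ 6.45203872e-04, -2.80185672e-01,  9.59945609e-01,
        -1.42687922e+02],
       [ 0.00000000e+00,  0.00000000e+00,  0.00000000e+00,
         1.00000000e+00]])}
[[ 0.934 -0.357 -0.   ]
 [-0.357 -0.934 -0.002]
 [ 0.     0.002 -1.   ]]
```

```bash
python3 -m handwheel '[[0.27,0.23,-0.03,0,0,-0.19,-1],[0.536,0.458,-0.03,0,0,-0.385,-1],[0.536,0.458,-0.03,0,0,-0.385,-1],[0.536,0.458,-0.03,0,0,-0.385,-1],[0.536,0.458,-0.03,0,0,-0.385,-1],[0.536,0.458,-0.03,0,0,-0.385,-1],[0.536,0.458,-0.03,0,0,-0.385,-1],[0.536,0.458,-0.03,0,0,-0.385,-1],[0.536,0.458,-0.03,0,0,-0.385,-1],[0.536,0.458,-0.03,0,0,-0.385,-1]]'
```

```text
clock: 1.4
position: [522.3, 33.7, 258.3]
ee_rot: [1.0, 0.01, 0.0, -0.0]
contact_force: [1.2, 0.6, -0.5]
gripper_width: 0.1
grasp_force: 0.0
```

```bash
python3 -m handwheel '[[0.033,0.06,0,0,0,0,-1],[0.033,0.06,0,0,0,0,-1],[0.033,0.06,0,0,0,0,-1],[0.033,0.06,0,0,0,0,-1]]'
python3 - <<'E'
from h import *
s=read_state();q,d=get_image("wrist");cv2.imwrite("pics/w1.png",q)
print(np.round(s["position"],1))
w=(q.min(2)>150).astype(np.uint8)
w=cv2.morphologyEx(w,cv2.MORPH_OPEN,np.ones((5,5)))
n,l,st,ce=cv2.connectedComponentsWithStats(w)
for i in range(1,n):
    if st[i,4]>1000:
        print(st[i],px("wrist",*ce[i],100).round(1))
        cs,_=cv2.findContours((l==i).astype(np.uint8),cv2.RETR_EXTERNAL,2)
        for c in cv2.boxPoints(cv2.minAreaRect(cs[0])):print("   ",px("wrist",*c,100)[:2].round(1))
E
```

```text
clock: 1.9
position: [555.4, -22.7, 258.3]
ee_rot: [1.0, 0.011, -0.0, -0.0]
contact_force: [-1.0, -0.2, 0.4]
gripper_width: -0.3
grasp_force: 0.0
[555.4 -22.7 258.3]
[ 346   77   81  120 8390] [587.4 -77.8 100. ]
    [635.5 -43.6]
    [ 637.  -107.3]
    [ 538.1 -117.9]
    [536.5 -48. ]
[ 440   77   90  120 8310] [ 589.6 -159.5  100. ]
    [ 539.4 -128.9]
    [ 643.  -126.2]
    [ 638.8 -189.9]
    [ 534.1 -199.1]
[ 143   78   88  120 8283] [582.7  85.9 100. ]
    [630.3 118.8]
    [636.4  55.7]
    [534.3  52.7]
    [527.1 122.1]
[ 245   78   80  119 8291] [585.2   4.  100. ]
    [632.9  37. ]
    [634.4 -26.1]
    [536.1 -28.8]
    [534.5  40.3]
```

View pics/w1.png

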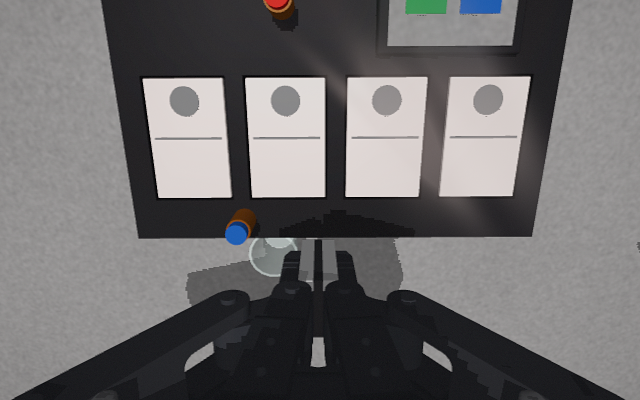

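The wrist view shows four closed flaps with marks at (184,101), (285,101), (387,100) and (488,100). The blue vial is at (238,228) between flaps 1 and 2, with the beaker behind it at (273,255).

```bash
python3 - <<'E'
from h import *
s=read_state();p=np.array(s["position"]);Rt=R.from_quat(s["ee_rot"]).as_matrix();print(p.round(1))
for u,v in((184,101),(285,101),(387,100),(488,100),(188,138),(286,138),(386,137),(484,137)):
    P=px("wrist",u,v,100);print(P.round(1),(Rt.T@(P-p)).round(1))
print(px("wrist",237,233,137).round(0))
E
```

```text
[555.4 -22.5 258.4]
[614.   87.1 100. ] [  61.  -108.2  158.5]
[615.9   5.1 100. ] [ 61.  -26.2 158.4]
[618.5 -77.6 100. ] [ 61.8  56.6 158.4]
[ 620.4 -159.5  100. ] [ 61.9 138.5 158.4]
[584.1  86.2 100. ] [  31.  -108.   158.4]
[585.9   4.3 100. ] [ 31.1 -26.1 158.4]
[588.7 -79.1 100. ] [ 31.9  57.4 158.4]
[ 590.5 -160.8  100. ] [ 32.  139.1 158.4]
[515.  40. 137.]
```

```bash
python3 -m handwheel '[[0.061,-0.026,0.06,0,0,0,-1],[0.061,-0.026,0.1,0,0,0,-1],[0.061,-0.026,0.14,0,0,0,-1],[0.061,-0.026,0.152,0,0,0,-1],[0.061,-0.026,0.152,0,0,0,-1],[0.061,-0.026,0.152,0,0,0,-1]]'; python3 -m handwheel '[[0,0,0.002,0,0,0,-1],[0,0,0.004,0,0,0,-1],[0,0,0.006,0,0,0,-1],[0,0,0.006,0,0,0,-1]]'
```

```text
clock: 2.7
position: [617.7, 4.0, 108.8]
ee_rot: [1.0, 0.011, 0.002, -0.0]
contact_force: [-0.6, 0.2, -0.5]
gripper_width: 0.2
grasp_force: 0.0
clock: 3.2
position: [616.3, 3.4, 100.1]
ee_rot: [1.0, 0.01, -0.0, 0.0]
contact_force: [0.2, -0.8, 0.3]
gripper_width: -0.0
grasp_force: 0.0
```

```bash
python3 -m handwheel '[[0,0,0.001,0,0,0,-1],[0,0,0.002,0,0,0,-1],[0,0,0.003,0,0,0,-1],[0,0,0.003,0,0,0,-1]]'; python3 -m handwheel '[[0,0,0.001,0,0,0,-1],[0,0,0.002,0,0,0,-1],[0,0,0.002,0,0,0,-1]]'
```

```text
clock: 3.7
position: [616.5, 3.4, 99.5]
ee_rot: [1.0, 0.011, 0.0, 0.0]
contact_force: [-4.6, 1.2, 10.5]
gripper_width: 0.1
grasp_force: 5.2
clock: 4.08
position: [616.5, 3.4, 99.4]
ee_rot: [1.0, 0.011, 0.001, 0.001]
contact_force: [-7.1, 1.3, 18.1]
gripper_width: -0.0
grasp_force: 9.1
```

Flap 2 is solid: 18 N without giving. Next, flap 1.

```bash
python3 -m handwheel '[[0,0,-0.02,0,0,0,-1],[0,-0.04,-0.03,0,0,0,-1],[0,-0.082,-0.03,0,0,0,-1],[0,-0.082,-0.02,0,0,0,-1],[0,-0.082,-0.009,0,0,0,-1],[0,-0.082,-0.006,0,0,0,-1],[0,-0.082,-0.004,0,0,0,-1],[0,-0.082,-0.002,0,0,0,-1],[0,-0.082,0,0,0,0,-1],[0,-0.082,0,0,0,0,-1]]'
```

```text
clock: 5.32
position: [615.0, 85.4, 95.3]
ee_rot: [1.0, 0.01, 0.0, -0.0]
contact_force: [0.3, -0.4, 0.3]
gripper_width: -0.1
grasp_force: 0.2
```

Flap 1 gave 5 mm at under 1 N, so it's the one that rocks. I'll press it further.

```bash
python3 -m handwheel '[[0,-0.001,0.003,0,0,0,-1],[0,-0.001,0.006,0,0,0,-1],[0,-0.001,0.009,0,0,0,-1],[0,-0.001,0.012,0,0,0,-1],[0,-0.001,0.014,0,0,0,-1],[0,-0.001,0.014,0,0,0,-1]]'
python3 - <<'E'
from h import *
q,d=get_image("side");cv2.imwrite("pics/s2.png",cv2.resize(q[120:270,240:440],None,fx=4,fy=4))
E
```

```text
clock: 6.08
position: [614.6, 86.6, 80.8]
ee_rot: [1.0, 0.01, -0.0, -0.0]
contact_force: [-0.6, -0.6, -0.2]
gripper_width: 0.1
grasp_force: 0.1
```

View pics/s2.png

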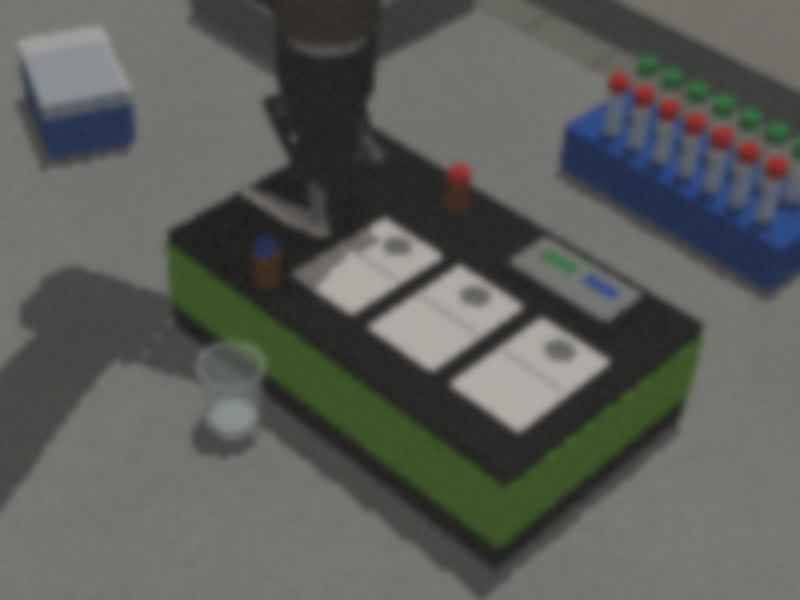

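The flap's front edge stands well up. Next I lift, go round to the front, and push from there.

```bash
python3 -m handwheel '[[0,0,-0.04,0,0,0,-1],[0,0,-0.08,0,0,0,-1],[0,0,-0.08,0,0,0,-1],[-0.05,-0.006,-0.085,0,0,0,-1],[-0.1,-0.006,-0.085,0,0,0,-1],[-0.1,-0.006,-0.085,0,0,0,-1],[-0.1,-0.006,-0.085,0,0,0,-1],[-0.1,-0.006,-0.055,0,0,0,-1],[-0.1,-0.006,-0.033,0,0,0,-1],[-0.1,-0.006,-0.033,0,0,0,-1]]'
python3 - <<'E'
from h import *
q,d=get_image("wrist");cv2.imwrite("pics/w3.png",q)
E
```

```text
clock: 7.38
position: [514.4, 90.0, 112.2]
ee_rot: [1.0, 0.01, -0.002, 0.001]
contact_force: [0.3, -0.3, -0.1]
gripper_width: -0.2
grasp_force: 0.0
```

View pics/w3.png

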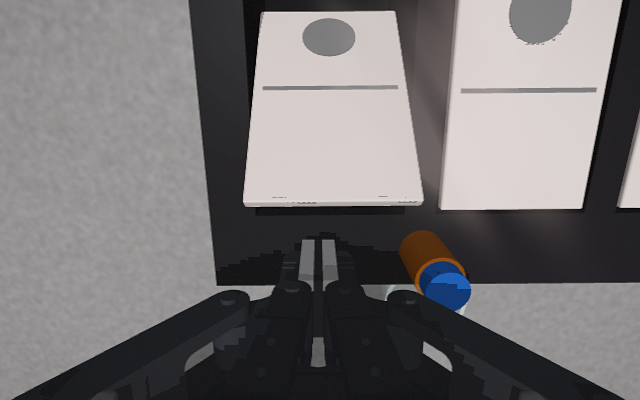

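The finger stands in front of the raised edge (row 205, columns 245-422). The vial at (435,270) is clear to the side. Now push.

```bash
python3 -m handwheel '[[0.006,0,0,0,0,0,-1],[0.012,0,0,0,0,0,-1],[0.018,0,0,0,0,0,-1],[0.023,0,0,0,0,0,-1],[0.028,0,0,0,0,0,-1],[0.032,0,0,0,0,0,-1],[0.036,0,0,0,0,0,-1],[0.036,0,0,0,0,0,-1]]'; python3 -m handwheel '[[0.003,0,0,0,0,0,-1],[0.006,0,0,0,0,0,-1],[0.008,0,0,0,0,0,-1],[0.008,0,0,0,0,0,-1]]'
```

```text
clock: 8.43
position: [551.3, 91.3, 114.2]
ee_rot: [1.0, 0.01, 0.001, -0.0]
contact_force: [0.3, -0.3, -0.0]
gripper_width: -0.0
grasp_force: 0.0
clock: 8.93
position: [558.9, 91.4, 114.2]
ee_rot: [1.0, 0.01, 0.0, -0.0]
contact_force: [0.4, -0.7, 0.5]
gripper_width: -0.2
grasp_force: 0.0
```

```bash
python3 -m handwheel '[[0.002,0,0,0,0,0,-1],[0.004,0,0,0,0,0,-1],[0.004,0,0,0,0,0,-1]]'; python3 -m handwheel '[[0.002,0,0,0,0,0,-1],[0.004,0,0,0,0,0,-1],[0.004,0,0,0,0,0,-1]]'
python3 - <<'E'
from h import *
q,d=get_image("wrist");q2,_=get_image("side")
a=cv2.resize(q2[120:220,260:393],(532,400));cv2.imwrite("pics/c4.png",cv2.resize(np.hstack([q,a]),None,fx=.68,fy=.68))
E
```

```text
clock: 9.3
position: [562.3, 91.4, 114.2]
ee_rot: [1.0, 0.01, -0.0, 0.0]
contact_force: [-2.5, 0.1, 1.0]
gripper_width: 0.1
grasp_force: 1.1
clock: 9.68
position: [562.6, 91.2, 114.1]
ee_rot: [1.0, 0.01, -0.004, 0.001]
contact_force: [-13.0, 2.9, 8.2]
gripper_width: -0.4
grasp_force: 6.4
```

View pics/c4.png

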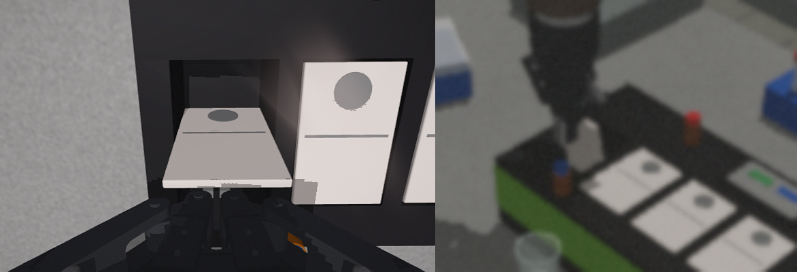

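The push stopped at x=562 with 13 N, so the flap is at its stop. I'll back off and check the angle with depth.

```bash
python3 -m handwheel '[[-0.015,0,0,0,0,0,-1],[-0.04,0,0,0,0,0,-1],[-0.045,0,0,0,0,0,-1],[-0.045,0,-0.05,0,0,0,-1],[-0.045,0,-0.1,0,0,0,-1],[-0.045,0,-0.14,0,0,0,-1],[-0.045,0,-0.15,0,0,0,-1],[-0.045,0,-0.15,0,0,0,-1],[-0.045,0,-0.15,0,0,0,-1]]'
python3 - <<'E'
from h import *
s=read_state();p=np.array(s["position"]);Rt=R.from_quat(s["ee_rot"]).as_matrix()
q,d=get_image("wrist");m=camera_model("wrist");K=m["K"];H=np.array(m["hand_eye"])
v,u=np.mgrid[:400,:640];C=np.stack([(u-K[0,2])/K[0,0]*d,(v-K[1,2])/K[1,1]*d,d],-1)
W=(C@H[:3,:3].T+H[:3,3])@Rt.T+p
k=(q.min(2)>90)&(abs(W[...,1]-86)<28)&(W[...,2]>70)&(W[...,2]<165)&(W[...,0]>550)&(W[...,0]<600)&(d>0)
P=W[k];print(p.round(1),k.sum(),P.min(0).round(1),P.max(0).round(1))
P=P[P[:,2]<148];c=np.polyfit(P[:,2],P[:,0],1);print("angle",np.pi/2-np.arctan(c[0]))
q2,_=get_image("side");a=cv2.resize(q2[120:220,260:393],(532,400));cv2.imwrite("pics/c5.png",cv2.resize(np.hstack([q,a]),None,fx=.68,fy=.68))
E
```

```text
clock: 10.9
position: [521.0, 90.4, 262.5]
ee_rot: [1.0, 0.01, -0.001, 0.0]
contact_force: [0.0, -0.5, -0.4]
gripper_width: 0.1
grasp_force: 0.0
[521.   90.4 262.5] 2027 [572.3  58.   70.4] [591.9 113.9 151. ]
angle 1.7531822696420005
```

View pics/c5.png

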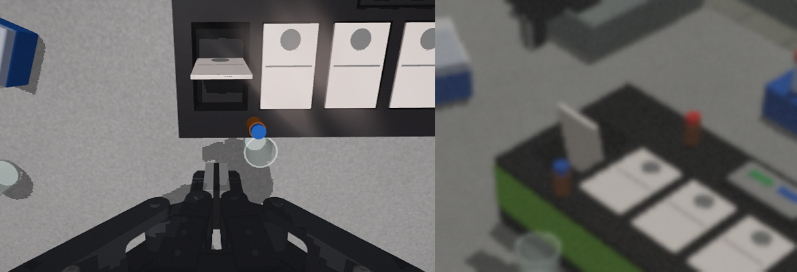

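The flap stands open: its edge is at z = 151 and the fitted tilt is about 1.39 rad (the printed 1.753 is π minus that). The vials and the beaker are undisturbed, and the robot is clear.

```bash
python3 -c "from bench import *;print(job_done())"
```

```text
the job is handed in; nothing more can be done
None
```

Flap 1 was the one that rocked; it now stands fully open by itself at about 1.39 rad, nothing else appeared to have moved, and I handed the job in at about 11 s (flap 2 pressed solid; I didn't press 3 and 4).

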